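# Bolt the craft-knife chest

### The job

Lock the craft-knife chest: press its spring catch (the long pedal) down with one fingertip and keep it down while the other fingertip pushes the bolt by its thumb tab all the way home into the keeper. Only then take the fingers away so that the catch springs back up and locks the bolt. Do not touch the things that stand on and around the chest: they stay where they are.

Things in the scene. Friction and masses are not known exactly. Their poses are not given: they have to be found in the camera images.
- chest: Grey steel knife chest, fixed, 260 (x) x 340 (y) x 100 mm high; origin: centre of underside; z up, y to the left, x away from the robot when square. On top a 3 mm plate 110 x 170 mm carries the bolt (near side, lower x) and the catch (far side). The bolt slides to +y into a keeper across the lid's seam. Bolt guides at y = -70 and 61 mm and the keeper (y = 110) stand 22 mm above the top.
- tab_face (a point): Centre of the pushed face (looks to the chest's -y) of the bolt's upright thumb tab; moves with the bolt; axes as the chest's. Tab: 32 mm wide (x), 8 mm thick (y), its top 15 mm above this point. It stands on the flat bolt bar (14 mm wide), whose top lies 23 mm below this point and runs 65 mm on to the -y side of this face.
- catch_pad (a point): Centre of the top face of the spring catch, a ribbed flat steel pedal 36 mm wide (x), 110 mm long (y, parallel to the bolt); moves with it; axes as the chest's. At rest 36 mm above the chest's top and 4 mm below tab_face; fully pressed 10 mm lower. Its middle line is 58 mm from the bolt's, towards +x. It can be pressed anywhere along its length, and a fingertip may skid along it.
- catch (a joint): How far the catch is pressed straight down, in m: 0 up, 0.010 fully down (stop). A spring pushes it up: about 2 N to start it, about 4 N fully down. Pressed 0.006 or more, its pawl clears the bolt's teeth; higher up it blocks the bolt.
- bolt (a joint): How far the bolt has slid along the chest's +y, in m: 0 fully back, 0.045 home at its stop. Starts at up to 0.008, has free play to about 0.0105, where a tooth meets the pawl unless the catch is down. About 1.5 N of friction; stays where it is left. Only in the last 2 mm before home can the pawl rise to lock it.
- tape_small: Bystander, not to be disturbed: a small roll of paper tape lying flat, 68 mm across, 24 mm high; origin at the centre of its underside; loose on the chest's top.
- paint_jar: Bystander, not to be disturbed: a squat paint jar, 44 mm across, 55 mm high; origin at the centre of its underside; loose on the chest's top.
- sanding_block: Bystander, not to be disturbed: a cork sanding block 35 x 68 x 26 mm; origin at the centre of its underside; loose on the chest's top.
- mache_bottle: Bystander, not to be disturbed: a paper-covered bottle figure with a round head, 70 mm across, 225 mm high; origin at the centre of its underside; loose on the table.
- glue_bottle: Bystander, not to be disturbed: a white glue bottle, 58 mm across, 150 mm high; origin at the centre of its underside; loose on the table.
- pencil_cup: Bystander, not to be disturbed: a cup of pencils, 76 mm across, 180 mm high with its pencils; origin at the centre of its underside; loose on the table.
- tape_large: Bystander, not to be disturbed: a large roll of masking tape lying flat, 110 mm across, 25 mm high; origin at the centre of its underside; loose on the table.
- crayon_tin: Bystander, not to be disturbed: a flat tin 100 x 70 x 30 mm; origin at the centre of its underside; loose on the table.

How it is judged:
By the outcome, as a careful person would: the job done as asked, in the order asked, and still so for the second after the job is handed in, with the robot touching nothing.
It also fails if it takes over 48 s, if anything falls off the work surface, if the arm or the gripper's body presses on something with over 40 N, if the wrist force passes 120 N, or if a joint passes its speed limit or range.

### The arm

A 7-joint arm with a two-finger parallel gripper is mounted at the origin on the work surface. World frame = base frame: x ahead of the robot, y to its left, z up, the work surface at z = 0. Lengths are in m, angles in rad, forces in N, time in s.
With the tool pointing down it reaches from about 0.425 to 0.975 m from the base axis. Payload 16.7 kg.
Tool frame: the origin (TCP) lies midway between the tips of the shut fingers; the grasp point (between the pads) lies 19 mm behind it (robot.hold_point_z is the distance from the TCP to the grasp point, in m); z points along the fingers, y is the line along which they close (so a half turn about z gives the same grasp; the last joint's range is limited). The gripper opens to 85 mm and grips with 20 to 120 N. Pads are 22 mm wide; open, the fingers measure 114 mm over their backs; the gripper's body (76 mm by 85 mm) begins 54 mm behind the grasp point. The pads swing forward as they close: fully open they stand 13 mm farther back than shut.
Start: joints at [-1.46, 0.426, 0.074, 1.606, -0.034, 1.111, -0.067], TCP at [0.174, 0.652, 0.231] pointing down, gripper open.
Joint ranges: [-2.85, 2.85], [-0.5, 2.14], [-1.23, 1.37], [0.21, 2.46], [-1.02, 4.16], [0.16, 2.05], [-2.73, 2.73]. Speed limits (rad/s): [1.89, 1.89, 2.39, 2.39, 3.01, 3.01, 3.01].

### API

Orientations are given as a unit quaternion [w, x, y, z].
In Python, from workcell import robot gives the robot as it stands.
- The arm moves only by the tool arm_command, never from a script. Its argument "moves" is a list of rows, each a list of 7 numbers: the turn, a rotation vector about the tool's x, y, z each as a share of 90 degrees, from -1 to 1, then the shift along the tool's x, y, z each as a share of 0.12 m, from -1 to 1, then the opening, from 0 (shut) to 1 (fully open). A call has 1 to 5 rows; each row is the pose to reach, as a shift and turn from the pose commanded when the call began, along the tool's axes at that moment; what a row does not reach only later rows make up. A row lasts 1/10 s, in which the tool goes at most 50 mm and 8.59 degrees, less where a joint would pass 70% of its speed; a pose out of reach is approached as far as the arm can. A call with a number of a shift or a turn outside -1 to 1 is refused whole. A call with a gripper value outside its range is refused whole. The fingers move at their own pace and stop on an object; "newtons" is the grip in N (left out, the last holds). Time passes only in rows, so rows that repeat a pose let the fingers close. It gives the time, the measured TCP pose, the force, the opening and the grip force at its end, in the units of the state.
- robot.sense(): the state, without advancing time (a new reading comes with each control period).
- robot.read_camera(name): name is "scene" or "side" or "wrist"; returns a dict with "img" (480x640x3 uint8, blue, green, red), "z_map" (480x640 float32, m along the optical axis (not along the pixel's ray), 0 where there is no reading), "K" (3x3 intrinsics, pixels), "k1" (the pictures are not rectified: a ray, as slopes to the right and down, at radius r is drawn at 1 + k1 r^2 times it, then the intrinsics apply), "R" (3x3) and "t" (3): a world point X has camera coordinates R X + t. Camera axes: x right, y down, z forward; pixel columns grow to the right and rows downward; lengths in m; the calibration is good to about 2 mm. A picture is of the moment at which its call begins.
- robot.finish_job(): hands the job in; it is judged then, once.
The state is a dict: "t": time; "joints": joint angles; "joint_vel": joint speeds; "effort": joint torques, N m; "tool_pos": TCP position; "tool_rot": TCP orientation; "contact_force": force on the tool from outside, world axes, zero at the start; "torque": the same for the moment, N m; "width": finger opening in m; "gripper_force": force on a finger pad.
Only numpy, scipy, OpenCV 4.12 (cv2) and the standard library are available. Lean on these libraries where they do the work, as an engineer would, in place of code of your own. Each camera call takes 0.05 s, during which the arm holds its last target. There are 200 camera calls.

## Working session

There is one attempt and no reset: what is moved stays moved. The work goes in short steps, Python scripts to look and compute and a tool call to move; the robot and the scene stay as the last step left them, time stands still between calls to the robot, and variables do not carry over. Pictures are saved under pics/ and viewed, at most 10 in all, crops included, and the job is handed in when it is done.

Besides the shell and the picture viewer there is one more tool, called after "Request:" as a command line: name --pt "numbers of a row" for each row, then --argument value for the rest. arm_command: Moves the arm, as the interface text tells. Its arguments: {"type":"object","properties":{"moves":{"type":"array"},"newtons":{"type":"number"}},"required":["moves"]}

```bash
mkdir -p pics; ls; python3 - <<'E'
from workcell import robot
import cv2,numpy as np,pickle
s=robot.sense();print({k:np.round(v,3) for k,v in s.items()})
d={}
for n in("scene","side","wrist"):
    c=robot.read_camera(n);d[n]=c;cv2.imwrite(f"pics/{n}0.png",c["img"])
    print(n,c["K"].tolist(),c["k1"],(-c["R"].T@c["t"]).round(3),c["R"].round(2).tolist())
pickle.dump(d,open("d0.pkl","wb"))
E
```

```text
pics
{'t': np.float64(0.0), 'joints': array([-1.459,  0.427,  0.074,  1.607, -0.034,  1.111, -0.067]), 'joint_vel': array([-0.002,  0.   ,  0.001, -0.   , -0.001, -0.001,  0.   ]), 'effort': array([ 0.0000e+00, -9.4983e+01,  3.7620e+00, -4.6353e+01,  1.9000e-02,
        1.0000e-02, -0.0000e+00]), 'tool_pos': array([0.174, 0.652, 0.231]), 'tool_rot': array([-0.   ,  0.13 ,  0.992, -0.001]), 'contact_force': array([-0.895, -0.046,  0.871]), 'torque': array([-0.022,  0.021, -0.002]), 'gripper_force': np.float64(0.0), 'width': np.float64(0.085)}
scene [[569.0879109535869, 0.0, 325.7508060598786], [0.0, 569.0879109535869, 243.8374176554505], [0.0, 0.0, 1.0]] 0.04154534413826959 [1.338 0.277 1.212] [[-0.36, 0.93, 0.01], [0.75, 0.3, -0.59], [-0.55, -0.2, -0.81]]
side [[576.6155307927048, 0.0, 318.45516925956633], [0.0, 576.6155307927048, 239.37747295561522], [0.0, 0.0, 1.0]] -0.15550444596523583 [ 0.487 -1.159  1.081] [[1.0, -0.09, -0.01], [-0.07, -0.63, -0.77], [0.06, 0.77, -0.64]]
wrist [[408.78968591902554, 0.0, 322.13840436496037], [0.0, 408.78968591902554, 242.16107844452205], [0.0, 0.0, 1.0]] 0.010067636071591154 [0.095 0.673 0.373] [[0.26, 0.97, -0.0], [0.92, -0.24, 0.32], [0.31, -0.08, -0.95]]
```

View pics/scene0.png

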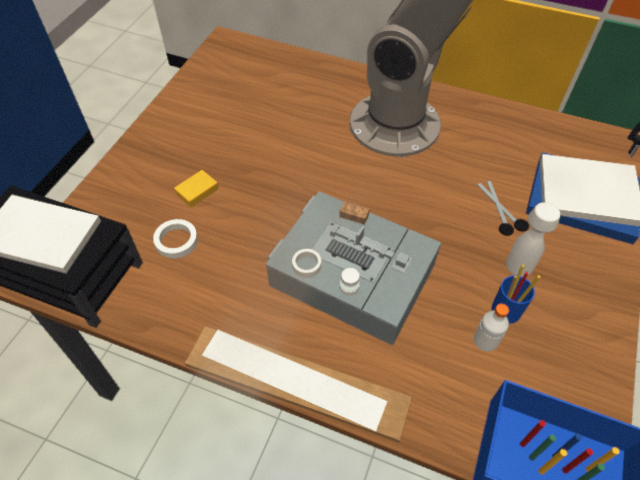

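View pics/side0.png

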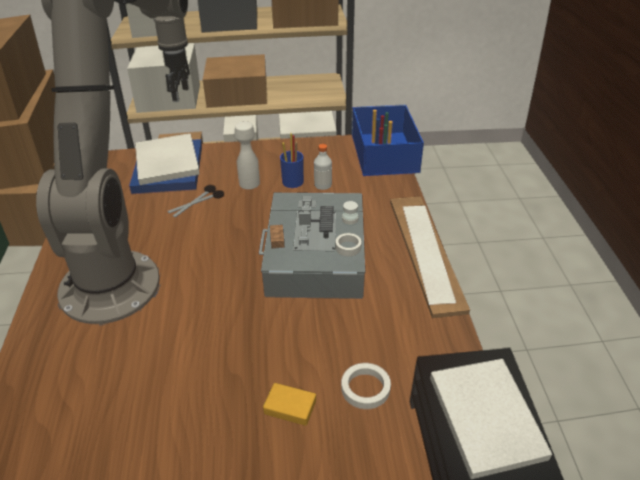

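The scene view shows the chest at about (355,262), with the pedal at (350,255), the bolt and tab row around (345–375,235) and the keeper at (401,262). The small tape is at (307,261), the jar at (349,280) and the sanding block at (354,211). The side view shows the tall bottles beyond the chest on its +y side. Next I measure from the depth maps.

```bash
cat >h.py <<'E'
import numpy as np,cv2,pickle
def cloud(c):
    v,u=np.mgrid[0:480,0:640]
    K=c["K"];x=(u-K[0,2])/K[0,0];y=(v-K[1,2])/K[1,1]
    a,b=x.copy(),y.copy()
    for _ in range(6):
        f=1+c["k1"]*(a*a+b*b);a,b=x/f,y/f
    z=c["z_map"];P=np.stack([a*z,b*z,z],-1)
    W=(P-c["t"])@c["R"];W[z<=0]=np.nan
    return W
def proj(c,X):
    p=c["R"]@np.asarray(X,float)+c["t"];a,b=p[:2]/p[2];f=1+c["k1"]*(a*a+b*b)
    return a*f*c["K"][0,0]+c["K"][0,2],b*f*c["K"][1,1]+c["K"][1,2]
E
python3 - <<'E'
from h import *
d=pickle.load(open("d0.pkl","rb"))
tiles=[]
for n in("scene","side"):
    c=d[n];W=cloud(c)
    m=(W[...,2]>.09)&(W[...,2]<.108)&(W[...,0]>.3)&(W[...,0]<1)&(abs(W[...,1])<.4)
    k,l,st,_=cv2.connectedComponentsWithStats(m.astype(np.uint8));i=1+st[1:,4].argmax()
    P=W[l==i];r=cv2.minAreaRect(P[:,:2].astype(np.float32)*1000)
    print(n,np.round(r[0],1),np.round(r[1],1),round(r[2],2),"z",np.median(P[:,2]).round(4))
    q=W[(abs(W[...,2])<.02)];print(" table z",np.nanmedian(q[:,2]))
    x0,y0,w,h=st[i][:4];t=c["img"][y0-20:y0+h+10,x0-10:x0+w+10]
    print(x0-10,y0-20,t.shape);tiles.append(cv2.resize(t,(400,int(400*t.shape[0]/t.shape[1])),interpolation=cv2.INTER_CUBIC))
H=max(t.shape[0] for t in tiles)
cv2.imwrite("pics/crop.png",np.hstack([cv2.copyMakeBorder(t,0,H-t.shape[0],0,0,0) for t in tiles]))
E
```

```text
scene [577.   64.7] [348.3 267.7] 82.95 z 0.0997
 table z -0.0005162115047317166
255 171 (167, 196, 3)
side [576.   64.7] [357.  262.9] 82.99 z 0.1022
 table z 0.002147938930455734
251 173 (113, 124, 3)
```

View pics/crop.png

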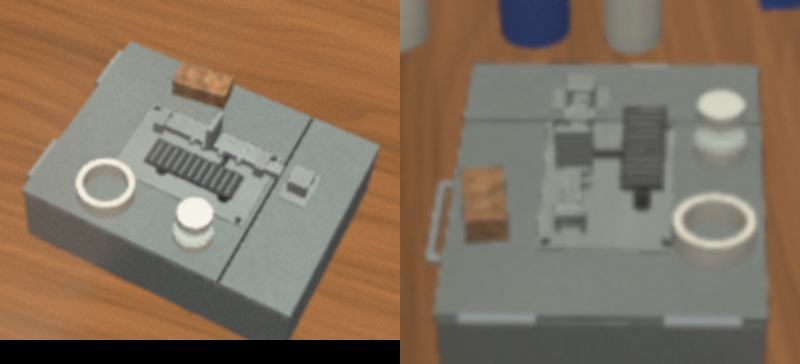

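```bash
python3 - <<'E'
from h import *
d=pickle.load(open("d0.pkl","rb"))
th=np.radians(-7.03);R=np.array([[np.cos(th),-np.sin(th)],[np.sin(th),np.cos(th)]])
for n,dz in(("scene",-.0005),("side",.0021)):
    W=cloud(d[n]);W[...,2]-=dz
    C=(W[...,:2]-[.5765,.0647])@R;Z=W[...,2]
    ok=(abs(C[...,0])<.128)&(abs(C[...,1])<.168)
    for lo,hi in((.11,.128),(.128,.1385),(.1385,.17)):
        k,l,st,_=cv2.connectedComponentsWithStats((ok&(Z>lo)&(Z<hi)).astype(np.uint8))
        for i in range(1,k):
            if st[i,4]<8:continue
            p=C[l==i];z=Z[l==i]
            print(n,lo,st[i,4],"x",(np.percentile(p[:,0],[2,50,98])*1e3).round(),"y",(np.percentile(p[:,1],[2,50,98])*1e3).round(),"z",(np.percentile(z,[5,50,95])*1e3).round(),"px",st[i,:4])
    # table things near
    k,l,st,_=cv2.connectedComponentsWithStats(((Z>.02)&~(ok)&(abs(C[...,0])<.4)&(abs(C[...,1])<.45)).astype(np.uint8))
    for i in range(1,k):
        if st[i,4]>80:
            p=C[l==i];print("  T",st[i,4],(np.percentile(p,[2,50,98],axis=0)*1e3).round().tolist(),np.percentile(Z[l==i],98).round(3))
E
```

```text
scene 0.11 368 x [-117.  -93.  -78.] y [-80. -46. -14.] z [112. 124. 128.] px [339 201  30  21]
scene 0.11 501 x [-38. -24. -11.] y [-69.  15.  88.] z [112. 117. 124.] px [330 223  64  36]
scene 0.11 379 x [ 59.  91. 123.] y [-107.  -76.  -44.] z [112. 122. 127.] px [292 249  29  27]
scene 0.11 126 x [-39. -23. -12.] y [103. 115. 126.] z [113. 121. 124.] px [395 252  14  15]
scene 0.11 108 x [ 89. 111. 118.] y [19. 47. 60.] z [111. 121. 128.] px [339 280  20  15]
scene 0.128 21 x [-41. -14. -10.] y [-1.  5.  6.] z [129. 133. 138.] px [355 231   9  12]
scene 0.128 562 x [13. 32. 49.] y [-49.   5.  58.] z [132. 136. 138.] px [325 239  49  30]
scene 0.128 45 x [ 94. 111. 116.] y [22. 44. 57.] z [128. 131. 136.] px [340 281  18   9]
scene 0.1385 62 x [-40. -24. -10.] y [-2.  3.  6.] z [140. 152. 158.] px [356 225   8  14]
scene 0.1385 271 x [ 78.  99. 115.] y [20. 39. 57.] z [143. 154. 158.] px [341 268  18  18]
  T 4155 [[-244.0, 334.0], [-116.0, 366.0], [40.0, 407.0]] 0.223
  T 309 [[78.0, -449.0], [137.0, -415.0], [182.0, -394.0]] 0.032
  T 2875 [[-99.0, -155.0], [130.0, 56.0], [133.0
[... 1198 characters left out ...]
 [-38. -27. -21.] z [139. 139. 141.] px [321 222   6   5]
  T 1092 [[-265.0, 327.0], [-232.0, 342.0], [-204.0, 373.0]] 0.224
  T 801 [[-126.0, 336.0], [-89.0, 356.0], [-56.0, 413.0]] 0.165
  T 1571 [[143.0, 414.0], [238.0, 429.0], [337.0, 445.0]] 0.121
  T 586 [[-17.0, 327.0], [12.0, 341.0], [38.0, 365.0]] 0.151
  T 182 [[-154.0, -162.0], [-132.0, -8.0], [-128.0, 153.0]] 0.103
  T 97 [[263.0, 78.0], [291.0, 103.0], [328.0, 149.0]] 0.026
  T 89 [[-110.0, -177.0], [-84.0, -172.0], [-51.0, -168.0]] 0.103
  T 84 [[51.0, -176.0], [79.0, -171.0], [108.0, -168.0]] 0.103
  T 173 [[304.0, -197.0], [338.0, -158.0], [379.0, -110.0]] 0.025
  T 373 [[78.0, -449.0], [130.0, -417.0], [179.0, -396.0]] 0.029
```

The tab stands at chest x≈-27, with its face at y≈-3 mm and z≈0.140. The pedal is centred at (31, 5) mm with z≈0.136. Both agree with the given sizes. One pose can therefore do both jobs, with the finger line along chest x and about 43 mm open. I'll raise the arm first.

```bash
cat >>h.py <<'E'
from scipy.spatial.transform import Rotation as Ro
TH=np.radians(-7.03);C0=np.array([.5765,.0647])
RC=np.array([[np.cos(TH),-np.sin(TH)],[np.sin(TH),np.cos(TH)]])
def go(x,y,z):
    "shares of turn and shift to TCP chest x,y (mm), world z (mm), tool x along chest +y, pointing down"
    from workcell import robot
    s=robot.sense();q=s["tool_rot"];A=Ro.from_quat([*q[1:],q[0]]);M=A.as_matrix()
    X=np.array([*(C0+RC@np.array([x,y])*1e-3),z*1e-3])
    T=np.array([[*RC[:,1],0],[*RC[:,0],0],[0,0,-1]]).T
    print("t",s["t"],"turn",(Ro.from_matrix(M.T@T).as_rotvec()/(np.pi/2)).round(3),"shift",(M.T@(X-s["tool_pos"])/.12).round(3))
    p=s["tool_pos"];print("now chest mm",((p[:2]-C0)@RC*1e3).round(1),"z",round(p[2]*1e3,1),"F chest",(s["contact_force"][:2]@RC).round(2),s["contact_force"][2].round(2),"w",s["width"].round(4),"J",np.round(s["joints"],2))
E
python3 -c "from h import *;go(2,-22,350)"
```

```text
t 0.15 turn [-0.     0.     0.912] shift [-4.545 -4.042 -0.989]Traceback (most recent call last):
  File "<string>", line 1, in <module>
    from h import *;go(2,-22,350)
                    ~~^^^^^^^^^^^
  File "h.py", line 24, in go
    p=s["tool_pos"];print("now chest mm",((p[:2]-C0)@RC*1e3).round(1),"z",round(p[2]*1e3,1),"F chest",(s["contact_force"][:2]@RC).round(2),s["contact_force"][2].round(2),"w",s["width"].round(4),"J",np.round(s["joints"],2))
                                                                                                                                                                              ^^^^^^^^^^^^^^^^
AttributeError: 'float' object has no attribute 'round'
```

Request:
arm_command --pt "0 0 0 0 0 -0.4 0.5" --pt "0 0 0 0 0 -0.8 0.5" --pt "0 0 0 0 0 -1 0.5" --pt "0 0 0 0 0 -1 0.5" --newtons 20

```text
t: 0.55
tool_pos: [0.1744, 0.6533, 0.3555]
tool_rot: [0.0, 0.13, 0.991, 0.003]
contact_force: [0.1, 0.1, 0.2]
width: 0.0427
gripper_force: 0.0
```

```bash
python3 -c "from h import *;go(2,-22,350)"
```

```text
t 0.55 turn [ 0.003 -0.003  0.912] shift [-4.545 -4.054  0.02 ]Traceback (most recent call last):
  File "<string>", line 1, in <module>
    from h import *;go(2,-22,350)
                    ~~^^^^^^^^^^^
  File "h.py", line 24, in go
    p=s["tool_pos"];print("now chest mm",((p[:2]-C0)@RC*1e3).round(1),"z",round(p[2]*1e3,1),"F chest",(s["contact_force"][:2]@RC).round(2),s["contact_force"][2].round(2),"w",s["width"].round(4),"J",np.round(s["joints"],2))
                                                                                                                                                                              ^^^^^^^^^^^^^^^^
AttributeError: 'float' object has no attribute 'round'
```

Request:
arm_command --pt "0 0 0 -0.25 -0.22 0 0.5" --pt "0 0 0 -0.5 -0.45 0 0.5" --pt "0 0 0 -0.75 -0.67 0 0.5" --pt "0 0 0 -1 -0.9 0 0.5" --pt "0 0 0 -1 -0.9 0 0.5"

```text
t: 1.05
tool_pos: [0.2661, 0.5123, 0.3512]
tool_rot: [0.001, 0.133, 0.991, -0.001]
contact_force: [0.3, 0.6, 0.8]
width: 0.0428
gripper_force: 0.0
```

Request:
arm_command --pt "0 0 0 -0.25 -0.22 0 0.5" --pt "0 0 0 -0.5 -0.45 0 0.5" --pt "0 0 0 -0.75 -0.67 0 0.5" --pt "0 0 0 -1 -0.9 0 0.5" --pt "0 0 0 -1 -0.9 0 0.5"

```text
t: 1.55
tool_pos: [0.3532, 0.3769, 0.351]
tool_rot: [0.0, 0.133, 0.991, -0.0]
contact_force: [-0.4, -0.1, 0.9]
width: 0.0425
gripper_force: 0.0
```

Request:
arm_command --pt "0 0 0 -0.25 -0.22 0 0.5" --pt "0 0 0 -0.5 -0.45 0 0.5" --pt "0 0 0 -0.75 -0.67 0 0.5" --pt "0 0 0 -1 -0.9 0 0.5" --pt "0 0 0 -1 -0.9 0 0.5"

```text
t: 2.05
tool_pos: [0.4406, 0.2417, 0.351]
tool_rot: [0.0, 0.133, 0.991, -0.001]
contact_force: [-0.5, 0.2, 0.6]
width: 0.0427
gripper_force: 0.0
```

Request:
arm_command --pt "0 0 0.09 -0.25 -0.22 0 0.5" --pt "0 0 0.18 -0.5 -0.45 0 0.5" --pt "0 0 0.27 -0.75 -0.67 0 0.5" --pt "0 0 0.36 -1 -0.9 0 0.5" --pt "0 0 0.45 -1 -0.9 0 0.5"

```text
t: 2.55
tool_pos: [0.5281, 0.1064, 0.3508]
tool_rot: [0.001, 0.47, 0.882, -0.001]
contact_force: [-1.0, 0.3, 0.8]
width: 0.0424
gripper_force: 0.0
```

```bash
sed -i 's/s\["contact_force"\]\[2\].round(2)/round(float(s["contact_force"][2]),2)/; s/s\["width"\].round(4)/round(float(s["width"]),4)/; s/(s\["contact_force"\]\[:2\]@RC)/(np.array(s["contact_force"][:2])@RC)/' h.py; python3 -c "from h import *;go(2,-22,350)"
```

```text
t 2.55 turn [-0.     0.001  0.455] shift [-0.663  0.033  0.008]
now chest mm [-53.1  35.5] z 350.8 F chest [-1.05  0.17] 0.82 w 0.0424 J [-0.83  0.11  0.57  1.78 -0.06  1.27  0.34]
```

Request:
arm_command --pt "0 0 0.09 -0.35 0.02 0 0.5" --pt "0 0 0.18 -0.66 0.03 0 0.5" --pt "0 0 0.27 -0.66 0.03 0 0.5" --pt "0 0 0.36 -0.66 0.03 0 0.5" --pt "0 0 0.455 -0.66 0.03 0 0.5"

```text
t: 3.05
tool_pos: [0.5742, 0.0481, 0.3504]
tool_rot: [-0.0, 0.747, 0.664, -0.001]
contact_force: [0.3, -0.2, -0.5]
width: 0.0426
gripper_force: 0.0
```

Request:
arm_command --pt "0 0 0 0 0 0.3 0.5" --pt "0 0 0 0 0 0.6 0.5" --pt "0 0 0 0 0 0.9 0.5" --pt "0 0 0 0 0 1 0.5" --pt "0 0 0 0 0 1 0.5"

```text
t: 3.55
tool_pos: [0.5735, 0.048, 0.2299]
tool_rot: [-0.0, 0.745, 0.667, -0.002]
contact_force: [-0.3, 0.1, 1.2]
width: 0.0427
gripper_force: 0.0
```

```bash
python3 - <<'E'
from h import *
from workcell import robot
go(2,-22,180)
c=robot.read_camera("wrist");s=robot.read_camera("side");e=robot.read_camera("scene")
pickle.dump({"wrist":c,"side":s,"scene":e},open("d1.pkl","wb"))
def P(x,y,z):return [*(C0+RC@np.array([x,y])*1e-3),z*1e-3]
im=c["img"].copy()
for n,X in {"tabface":(-27,-3,140),"pad":(31,5,136),"keeper":(-27,110,122)}.items():
    u,v=proj(c,P(*X));print(n,round(u),round(v));cv2.circle(im,(round(u),round(v)),3,(0,0,255),-1)
cv2.imwrite("pics/w1.png",im)
a=s["img"][130:290,230:400];b=e["img"][140:300,250:420]
cv2.imwrite("pics/s1.png",np.hstack([cv2.resize(i,(400,376),interpolation=2) for i in(b,a)]))
E
```

```text
t 3.55 turn [-0.002  0.001  0.007] shift [-0.042  0.025  0.416]
now chest mm [ -0.9 -16.9] z 229.9 F chest [-0.29  0.08] 1.19 w 0.0427 J [-0.74  0.31  0.68  1.86 -0.23  1.05 -0.09]
tabface 277 225
pad 375 211
keeper 275 15
```

View pics/w1.png

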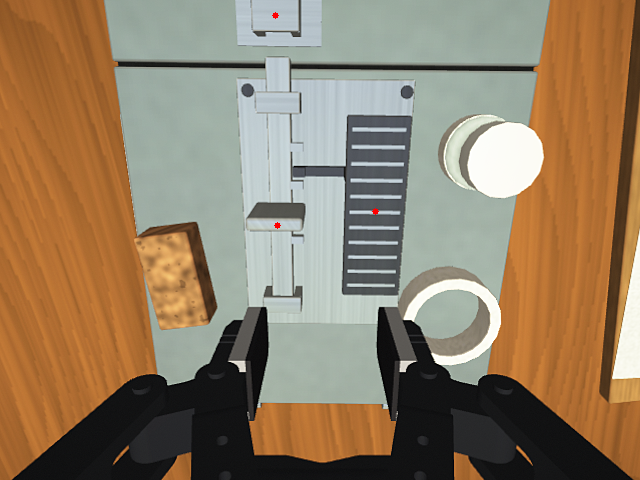

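View pics/s1.png

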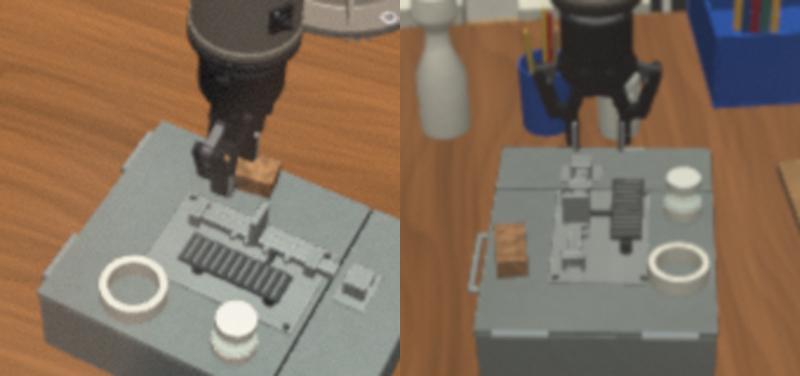

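The wrist picture shows the predicted points lying on the tab face (277,225) and the pedal (375,211), within about 2 mm. The keeper is at (275,15). The jar, small tape and block are clear of the finger line, so I'll back off in y and descend.

Request:
arm_command --pt "0 0 0 -0.042 0.01 0.1 0.5" --pt "0 0 0 -0.042 0.01 0.3 0.5" --pt "0 0 0 -0.042 0.01 0.5 0.5" --pt "0 0 0 -0.042 0.01 0.65 0.5" --pt "0 0 0 -0.042 0.01 0.65 0.5"

```text
t: 4.2
tool_pos: [0.574, 0.0422, 0.1516]
tool_rot: [-0.0, 0.746, 0.666, -0.001]
contact_force: [-0.4, -0.3, 0.6]
width: 0.0429
gripper_force: 0.0
```

```bash
python3 - <<'E'
from h import *
from workcell import robot
go(0,-22,138)
s=robot.read_camera("side");e=robot.read_camera("scene");w=robot.read_camera("wrist")
a=s["img"][150:270,260:390];b=e["img"][180:300,290:420]
r=np.hstack([cv2.resize(i,(400,369),interpolation=2) for i in(b,a)])
cv2.imwrite("pics/s2.png",np.vstack([r,cv2.resize(w["img"][150:330,150:540],(800,230))]))
E
```

```text
t 4.2 turn [-0.001  0.001  0.007] shift [ 0.005 -0.002  0.114]
now chest mm [  0.3 -22.6] z 151.6 F chest [-0.37 -0.36] 0.59 w 0.0429 J [-0.68  0.41  0.63  1.93 -0.31  0.9  -0.01]
```

View pics/s2.png

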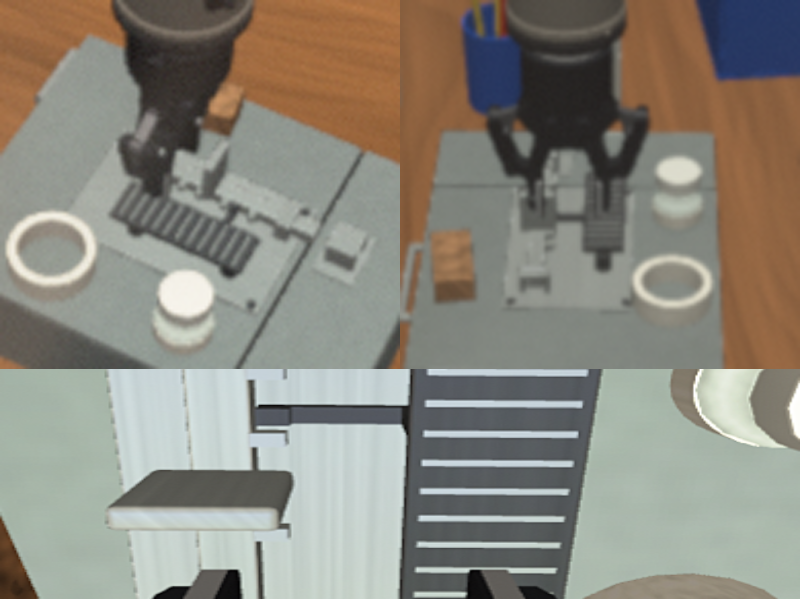

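The fingers hang clear behind the tab, one over the pedal and one over the bolt line. I'll descend in small steps and watch the force.

Request:
arm_command --pt "0 0 0 0 0 0.05 0.5" --pt "0 0 0 0 0 0.1 0.5" --pt "0 0 0 0 0 0.13 0.5" --pt "0 0 0 0 0 0.13 0.5" --pt "0 0 0 0 0 0.13 0.5"

```text
t: 4.85
tool_pos: [0.5749, 0.0425, 0.1377]
tool_rot: [-0.0, 0.745, 0.667, -0.0]
contact_force: [-0.1, 0.2, 0.2]
width: 0.0428
gripper_force: 0.0
```

Request:
arm_command --pt "0 0 0 0 0 0.017 0.5" --pt "0 0 0 0 0 0.033 0.5" --pt "0 0 0 0 0 0.033 0.5" --pt "0 0 0 0 0 0.033 0.5"

```text
t: 5.25
tool_pos: [0.5751, 0.0427, 0.1339]
tool_rot: [0.0, 0.745, 0.667, 0.0]
contact_force: [-0.3, 0.1, 2.2]
width: 0.0428
gripper_force: 0.9
```

Request:
arm_command --pt "0 0 0 0 0 0.017 0.5" --pt "0 0 0 0 0 0.017 0.5" --pt "0 0 0 0 0 0.017 0.5"

```text
t: 5.55
tool_pos: [0.575, 0.0426, 0.1318]
tool_rot: [0.0, 0.745, 0.667, 0.0]
contact_force: [0.6, 0.6, 2.2]
width: 0.0426
gripper_force: 1.2
```

Request:
arm_command --pt "0 0 0 0 0 0.017 0.5" --pt "0 0 0 0 0 0.033 0.5" --pt "0 0 0 0 0 0.033 0.5"

```text
t: 5.85
tool_pos: [0.575, 0.0426, 0.1276]
tool_rot: [0.0, 0.745, 0.667, 0.0]
contact_force: [1.4, -0.1, 4.0]
width: 0.0426
gripper_force: 1.7
```

Request:
arm_command --pt "0 0 0 0 0 0.017 0.5" --pt "0 0 0 0 0 0.017 0.5" --pt "0 0 0 0 0 0.017 0.5"

```text
t: 6.15
tool_pos: [0.5751, 0.0426, 0.1258]
tool_rot: [0.0, 0.745, 0.667, 0.0]
contact_force: [-0.1, 0.7, 3.9]
width: 0.0431
gripper_force: 1.9
```

Request:
arm_command --pt "0 0 0 0 0 0.01 0.5" --pt "0 0 0 0 0 0.01 0.5" --pt "0 0 0 0 0 0.01 0.5"

```text
t: 6.45
tool_pos: [0.575, 0.0426, 0.1246]
tool_rot: [0.0, 0.745, 0.667, 0.0]
contact_force: [1.8, 0.3, 4.1]
width: 0.0426
gripper_force: 2.1
```

```bash
python3 - <<'E'
from h import *
from workcell import robot
go(0,-17,124.5)
for n in("side","scene"):
    c=robot.read_camera(n);W=cloud(c);C=(W[...,:2]-C0)@RC
    m=(abs(C[...,0]-31)<.1)&(C[...,0]>.018)&(C[...,0]<.044)&(C[...,1]>.01)&(C[...,1]<.05)
    print(n,"pedal z",np.nanmedian(W[m][:,2])*1e3)
d=pickle.load(open("d0.pkl","rb"))
for n in("side","scene"):
    W=cloud(d[n]);C=(W[...,:2]-C0)@RC
    m=(C[...,0]>.018)&(C[...,0]<.044)&(C[...,1]>.01)&(C[...,1]<.05);print(n,"before",np.nanmedian(W[m][:,2])*1e3)
E
```

```text
t 6.45 turn [0.    0.    0.007] shift [ 0.043 -0.01   0.   ]
now chest mm [  1.2 -22.1] z 124.6 F chest [1.75 0.48] 4.08 w 0.0426 J [-0.66  0.45  0.61  1.95 -0.34  0.84  0.02]
side pedal z nan
scene pedal z nan
side before 138.1524296352412
scene before 134.16582253011555
  return np.nanmean(a, axis, out=out, keepdims=keepdims)
```

Request:
arm_command --pt "0 0 0 0.03 0 0 0.5" --pt "0 0 0 0.06 0 0 0.5" --pt "0 0 0 0.09 0 0 0.5" --pt "0 0 0 0.12 0 0 0.5" --pt "0 0 0 0.12 0 0 0.5"

```text
t: 7.05
tool_pos: [0.5765, 0.0576, 0.1244]
tool_rot: [-0.0, 0.745, 0.667, -0.0]
contact_force: [-0.7, -1.2, 3.9]
width: 0.0427
gripper_force: 2.1
```

```bash
cat >pc.py <<'E'
from h import *
from workcell import robot
go(0,0,124.5)
for n in("side","scene"):
    c=robot.read_camera(n);W=cloud(c);C=(W[...,:2]-C0)@RC;Z=W[...,2]
    m=(C[...,0]>.018)&(C[...,0]<.044)&(C[...,1]>.04)&(C[...,1]<.056)&(Z<.14)
    k=(C[...,0]>-.044)&(C[...,0]<-.008)&(C[...,1]>-.03)&(C[...,1]<.07)&(Z>.135)&(Z<.162)
    g=c["img"].min(-1)>70
    print(n,"pedal z",np.nanmedian(Z[m])*1e3,m.sum(),"tab y",(np.percentile(C[k&g][:,1],[5,50,95])*1e3).round(1),(k&g).sum())
E
python3 pc.py
```

```text
t 7.05 turn [-0.    -0.     0.007] shift [ 0.059 -0.006 -0.001]
now chest mm [ 0.8 -7. ] z 124.4 F chest [-0.51 -1.29] 3.93 w 0.0427 J [-0.68  0.45  0.61  1.95 -0.34  0.84 -0.  ]
side pedal z 126.92348744339144 5 tab y [-19.6   2.    7.7] 63
scene pedal z 124.32789976355593 89 tab y [ 3.8  9.1 11.7] 73
```

The pedal is fully down (scene reading 134 → 124 mm) and the tab has moved. I'll keep pushing.

Request:
arm_command --pt "0 0 0 0.04 0 0 0.5" --pt "0 0 0 0.08 0 0 0.5" --pt "0 0 0 0.12 0 0 0.5" --pt "0 0 0 0.16 0 0 0.5" --pt "0 0 0 0.16 0 0 0.5"

```text
t: 7.65
tool_pos: [0.5788, 0.0767, 0.1245]
tool_rot: [0.0, 0.745, 0.667, 0.0]
contact_force: [-0.1, 0.5, 4.2]
width: 0.0429
gripper_force: 2.1
```

```bash
python3 pc.py
```

```text
t 7.65 turn [ 0.    -0.     0.007] shift [-0.101 -0.008 -0.   ]
now chest mm [ 0.8 12.2] z 124.5 F chest [-0.15  0.46] 4.2 w 0.0429 J [-0.71  0.46  0.61  1.94 -0.34  0.85 -0.04]
side pedal z 127.80437376193926 14 tab y [-0.4 21.7 26.5] 59
scene pedal z 124.97209057380898 85 tab y [22.8 28.2 30.9] 70
```

Bolt followed by 19 mm. On towards home with smaller steps at the end.

Request:
arm_command --pt "0 0 0 0.03 0 0 0.5" --pt "0 0 0 0.06 0 0 0.5" --pt "0 0 0 0.08 0 0 0.5" --pt "0 0 0 0.08 0 0 0.5"

```text
t: 8.15
tool_pos: [0.5798, 0.0857, 0.1245]
tool_rot: [0.0, 0.745, 0.667, -0.0]
contact_force: [1.0, -1.8, 4.6]
width: 0.0428
gripper_force: 2.1
```

Request:
arm_command --pt "0 0 0 0.017 0 0 0.5" --pt "0 0 0 0.025 0 0 0.5" --pt "0 0 0 0.025 0 0 0.5"

```text
t: 8.45
tool_pos: [0.5801, 0.0886, 0.1245]
tool_rot: [0.0, 0.745, 0.667, 0.0]
contact_force: [0.0, -3.5, 4.3]
width: 0.0425
gripper_force: 2.5
```

Request:
arm_command --pt "0 0 0 0.017 0 0 0.5" --pt "0 0 0 0.017 0 0 0.5" --pt "0 0 0 0.017 0 0 0.5"

```text
t: 8.75
tool_pos: [0.5801, 0.0889, 0.1245]
tool_rot: [0.001, 0.746, 0.666, -0.001]
contact_force: [-1.2, -12.6, 6.4]
width: 0.0425
gripper_force: 8.2
```

Request:
arm_command --pt "0 0 0 0.017 0 0 0.5" --pt "0 0 0 0.017 0 0 0.5" --pt "0 0 0 0.017 0 0 0.5"

```text
t: 9.05
tool_pos: [0.5802, 0.089, 0.1245]
tool_rot: [0.001, 0.746, 0.666, -0.001]
contact_force: [-3.0, -22.6, 10.0]
width: 0.0428
gripper_force: 12.8
```

```bash
python3 pc.py
```

```text
t 9.05 turn [-0.     0.002  0.006] shift [-0.205 -0.008  0.001]
now chest mm [ 0.7 24.6] z 124.5 F chest [ -0.2  -22.75] 9.98 w 0.0428 J [-0.73  0.46  0.61  1.93 -0.34  0.85 -0.06]
side pedal z 129.0172106763301 14 tab y [14.  34.7 40. ] 50
scene pedal z 125.06715886798037 90 tab y [35.1 40.4 43.3] 71
```

Hard stop: 22 N without motion after about 37 mm of travel, consistent with a start near 7.5 mm and home at 45. Now I'll relieve the push and lift straight up.

Request:
arm_command --pt "0 0 0 -0.015 0 0 0.5" --pt "0 0 0 -0.03 0 0 0.5" --pt "0 0 0 -0.03 0 0 0.5"

```text
t: 9.45
tool_pos: [0.5802, 0.0888, 0.1245]
tool_rot: [0.0, 0.745, 0.667, -0.0]
contact_force: [0.7, -5.9, 4.6]
width: 0.0429
gripper_force: 5.2
```

Request:
arm_command --pt "0 0 0 0 0 -0.04 0.5" --pt "0 0 0 0 0 -0.08 0.5" --pt "0 0 0 0 0 -0.16 0.5" --pt "0 0 0 0 0 -0.4 0.5" --pt "0 0 0 0 0 -0.7 0.5"

```text
t: 9.95
tool_pos: [0.579, 0.0897, 0.2084]
tool_rot: [-0.001, 0.745, 0.667, -0.001]
contact_force: [0.5, 0.5, 1.1]
width: 0.0426
gripper_force: 0.0
```

Request:
arm_command --pt "0 0 0 -0.2 0 -0.3 0.5" --pt "0 0 0 -0.4 0 -0.5 0.5" --pt "0 0 0 -0.4 0 -0.5 0.5"

```text
t: 10.25
tool_pos: [0.5757, 0.0387, 0.2722]
tool_rot: [0.001, 0.747, 0.665, 0.002]
contact_force: [-0.8, -0.2, 0.1]
width: 0.0427
gripper_force: 0.0
```

```bash
python3 pc.py; python3 - <<'E'
from h import *
from workcell import robot
w=robot.read_camera("wrist");cv2.imwrite("pics/w3.png",w["img"])
d=pickle.load(open("d0.pkl","rb"))
e=robot.read_camera("scene");W=cloud(e);W0=cloud(d["scene"])
for n,(x,y) in {"tape":(91,-76),"jar":(94,37),"block":(-97,-48)}.items():
    for V in(W0,W):
        C=(V[...,:2]-C0)@RC*1e3;m=(np.hypot(C[...,0]-x,C[...,1]-y)<42)&(V[...,2]>.108)&((C[...,0]>54)|(C[...,0]<-60));print(n,C[m].mean(0).round(1),m.sum())
E
```

```text
t 10.25 turn [ 0.003 -0.002  0.005] shift [ 0.213 -0.024  1.231]
now chest mm [  2.4 -25.9] z 272.2 F chest [-0.74 -0.33] 0.07 w 0.0427 J [-0.76  0.27  0.71  1.82 -0.2   1.12 -0.1 ]
side pedal z 137.3539143499304 25 tab y [31.3 35.6 41.5] 88
scene pedal z 133.76395848990242 108 tab y [35.3 40.2 42.7] 69
tape [ 91.9 -75.9] 396
tape [ 78.3 -68.7] 696
jar [102.5  40.9] 436
jar [101.3  40.4] 449
block [-94.6 -46.2] 416
block [-86.3 -42.2] 487
```

View pics/w3.png

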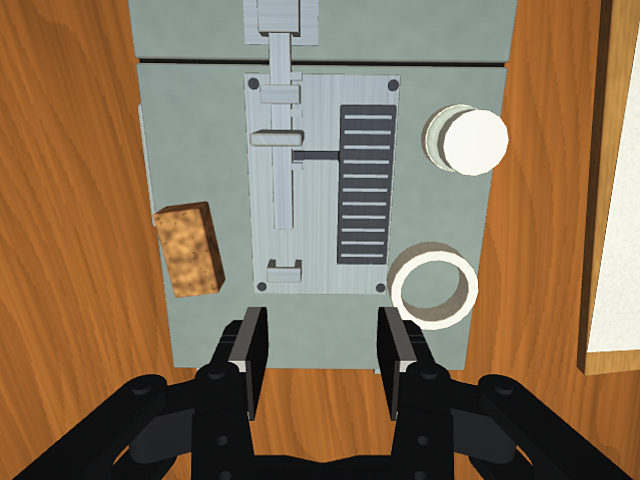

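The bolt runs into the keeper at (280,25), the tab is at (276,137), and the pedal is back at its rest height. The jar, tape and block sit where they were; the shifted scene averages come from the gripper overlapping the masks. Handing in.

```bash
python3 -c "from workcell import robot;print(robot.finish_job())"
```

```text
the job is handed in; nothing more can be done
None
```

The bolt is home in the keeper and the catch has sprung back to its rest height over it; the tape, jar and sanding block look unmoved, the gripper is clear, and I handed the job in at about 10 s (no verdict came back).

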